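Refit the gearbox filler plug

ROBOT

A 6-joint arm with a two-finger parallel gripper is mounted at the origin on the work surface. World frame = base frame: x ahead of the robot, y to its left, z up, the work surface at z = 0. Lengths are in m, angles in rad, forces in N, time in s.
With the tool pointing down it reaches from about 0.3 to 0.875 m from the base axis. Payload 6.4 kg.
Tool frame: the origin (TCP) lies midway between the tips of the shut fingers; the grasp point (between the pads) lies 19 mm behind it (ctrl.hold_point_z is the distance from the TCP to the grasp point, in m); z points along the fingers, y is the line along which they close (so a half turn about z gives the same grasp; the last joint's range is limited). The gripper opens to 85 mm and grips with 20 to 120 N. Pads are 22 mm wide; open, the fingers measure 114 mm over their backs; the gripper's body (76 mm by 85 mm) begins 54 mm behind the grasp point. The pads swing forward as they close: fully open they stand 13 mm farther back than shut.
Start: joints at [1.11, 0.181, 1.607, -0, 1.354, -0.206], TCP at [0.145, 0.556, 0.231] pointing down, gripper open.
Joint ranges: [-2.99, 2.99], [-0.89, 2.07], [0.3, 2.58], [-1.14, 4.28], [0, 2.63], [-3.12, 3.12]. Speed limits (rad/s): [2.57, 2.57, 3.01, 3.14, 3.14, 3.14].

INTERFACE

Orientations are given as a unit quaternion [w, x, y, z].
In Python, from bench import ctrl gives the robot as it stands.
- The arm moves only by the tool carry_out, never from a script. Its argument "plan" is text: rows parted by semicolons, each of 6 numbers parted by spaces: the shift along the tool's x, y, z as a fraction of full scale, then the turn, a rotation vector about the tool's x, y, z as a fraction of full scale. A call has exactly 8 rows; each row shifts and turns the commanded pose from where the row before left it, along the tool's axes as they then stand; what a row does not reach is not made up. Full scale, the value 1, is 40 mm for a shift and 0.1 rad for a turn. A row lasts 1/12 s, in which the tool goes at most 41.7 mm and 7.16 degrees, less where a joint would pass 70% of its speed; a pose out of reach is approached as far as the arm can. A call with a number of a shift or a turn outside -1 to 1 is refused whole. A call with a gripper value outside its range is refused whole. "claw" is the gripper's target within -1 to 1 (shut at 1, half-way at 0, fully open at -1), set as the call begins (left out, the last holds). The fingers move at their own pace and stop on an object; the grip force is fixed at half the most. Time passes only in rows, so rows that do not move let the fingers close, or fill a call up. It gives the time, the measured TCP pose, the force, the opening and the grip force at its end, in the units of the state.
- ctrl.get_obs(): the state, without advancing time (a new reading comes with each control period).
- ctrl.camera(name): name is "side" or "top" or "wrist"; returns a dict with "pixels" (420x560x3 uint8, red, green, blue), "mtx" (3x3 intrinsics, pixels), "R" (3x3) and "t" (3): a world point X has camera coordinates R X + t. Camera axes: x right, y down, z forward; pixel columns grow to the right and rows downward; lengths in m; the calibration is good to about 2 mm. A picture is of the moment at which its call begins. There is no depth.
- ctrl.hand_in(): hands the job in; it is judged then, once.
The state is a dict: "time_s": time; "q": joint angles; "dq": joint speeds; "joint_efforts": joint torques, N m; "eef_pos": TCP position; "eef_rot": TCP orientation; "wrist_force": force on the tool from outside, world axes, zero at the start; "torque": the same for the moment, N m; "opening": opening from 0.0 (shut) to 1.0 (fully open); "grasp_force": force on a finger pad.
Only numpy, scipy, OpenCV 4.12 (cv2) and the standard library are available. Lean on these libraries where they do the work, as an engineer would, in place of code of your own. Each camera call takes 0.05 s, during which the arm holds its last target. There are 200 camera calls.

TASK

Fit the yellow filler plug into the neck on top of the blue gearbox: set it upright in the mouth, find the thread start by feel so that it drops in without being forced or cross-threaded, then run it in until its flange sits fully home on the neck, and let go. Be gentle throughout, and do not disturb the bottle, the pine block or the screwdriver.

Things in the scene. Friction and masses are not known exactly. Their poses are not given: they have to be found in the camera images.
- plug_head (a point): Loose yellow filler plug, about 0.25 kg, 99 mm tall, standing upright on its foot on the bench. This point: centre of its round knurled head, 36 mm diameter, 44 mm tall (22 mm above and below this point). The flange top is 22 mm below this point, the foot 77 mm below. z = the plug's axis, up through the head. A light grip (20 to 40 N) turns it.
- plug_seat (a point): Centre of the underside of the plug's flange (60 mm diameter, 5 mm thick), 27 mm below plug_head; it ends flat on the neck's rim. From it a plain steel pilot, 27.6 mm diameter, 50 mm long, tapered over its last 6 mm, points down.
- plug_studs (a point): Point on the plug's axis 22.5 mm below plug_seat. Here two opposite round thread studs, 7 mm thick, stick out sideways along the plug's own x axis, to 23 mm from the plug's axis.
- gearbox: Blue gearbox bolted to the bench, foot 170 x 130 mm, origin at the centre of its underside. On top a round aluminium filler neck with a fixed brass thread inside. The angle of the thread starts bears no relation to this body's yaw; it is different every time.
- mouth (a point): Centre of the neck's mouth in the plane of its rim, 115 mm above the bench, z up. Neck 63 mm outer, 52 mm inner diameter. With plug_seat on the rim the plug is home. Thread: right-hand (clockwise from above goes in), two starts 180 degrees apart.
- land (a point): Centre of the brass land, a flat ring 6 mm below the rim with a 30 mm bore for the pilot and two opposite notches, the thread starts. Studs resting on it hold plug_seat 20 mm above the rim. On the anticlockwise side (from above) of each notch a stop stands 5 mm above the land; studs may also land on the stops (seat 25 mm up): back off.
- thread (a point): Point on the neck's axis 18.5 mm below the rim. Backing off (anticlockwise, at most half a turn) under about 4 N slides the studs to a stop over the notches: the plug drops 12.5 mm, seat 7.5 mm above the rim. Clockwise on the land only jams on the stops. Once dropped, clockwise sinks it 0.005 m per rad till the seat is on the rim at 95 degrees; end stop at 120.
- bottle: Bystander: loose green glass bottle, 68 mm diameter, 220 mm tall, standing; origin at the centre of its underside.
- pine_block: Bystander: loose pine block 90 x 60 x 35 mm; origin at the centre of its underside.
- screwdriver: Bystander: loose screwdriver with a red handle, lying on the bench.
Things that resemble listed ones, but are neither listed nor needed, are in the scene too. Of the things like the part that bears plug_head, leave any that is white; of the rest the larger one is meant.

How it is judged:
By the outcome, as a careful person would: the job done as asked, in the order asked, and still so for the second after the job is handed in, with the robot touching nothing.
It also fails if it takes over 72 s, if anything falls off the work surface, if the arm or the gripper's body presses on something with over 40 N, if the wrist force passes 120 N, or if a joint passes its speed limit or range.

## Working session

There is one attempt and no reset: what is moved stays moved. The work goes in short steps, Python scripts to look and compute and a tool call to move; the robot and the scene stay as the last step left them, time stands still between calls to the robot, and variables do not carry over. Pictures are saved under pics/ and viewed, at most 10 in all, crops included, and the job is handed in when it is done.

Besides the shell and the picture viewer there is one more tool, called after ">>>" in YAML: its name, and indented under it one key for each argument. carry_out: Moves the arm, as the interface text tells. Shift numbers are shares of 40 mm and turn numbers shares of 0.1 rad, none past 1 either way. Its arguments: {"type":"object","properties":{"plan":{"type":"string"},"claw":{"type":"number"}},"required":["plan"]}

```bash
mkdir -p pics; ls; python3 - <<'E'
from bench import ctrl
import cv2,numpy as np
o=ctrl.get_obs(); print({k:np.round(v,3) for k,v in o.items()}, ctrl.hold_point_z)
for n in("top","side"):
    c=ctrl.camera(n); cv2.imwrite(f"pics/{n}0.png",c["pixels"][:,:,::-1]); np.savez(f"{n}0.npz",**c)
E
```

```text
pics
{'time_s': np.float64(0.0), 'q': array([ 1.11 ,  0.182,  1.608,  0.   ,  1.354, -0.206]), 'dq': array([-0.   , -0.001, -0.   , -0.002,  0.001,  0.   ]), 'joint_efforts': array([-1.0000e-03, -4.4486e+01, -3.5134e+01, -0.0000e+00,  9.0000e-03,
        0.0000e+00]), 'eef_pos': array([0.145, 0.556, 0.23 ]), 'eef_rot': array([-0.   ,  0.127,  0.992, -0.001]), 'wrist_force': array([ 0.607, -0.473,  0.274]), 'torque': array([-0.004, -0.011,  0.08 ]), 'grasp_force': np.float64(0.0), 'opening': np.float64(1.001)} 0.0187
```

View pics/top0.png

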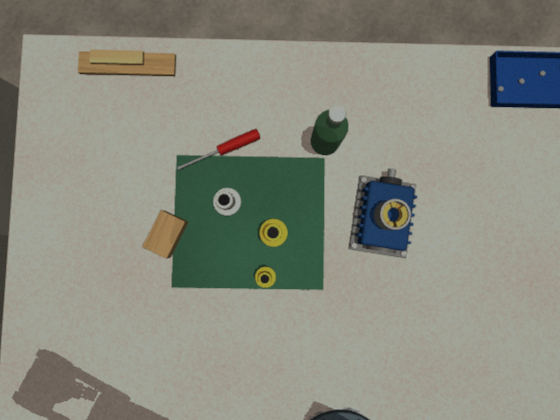

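View pics/side0.png

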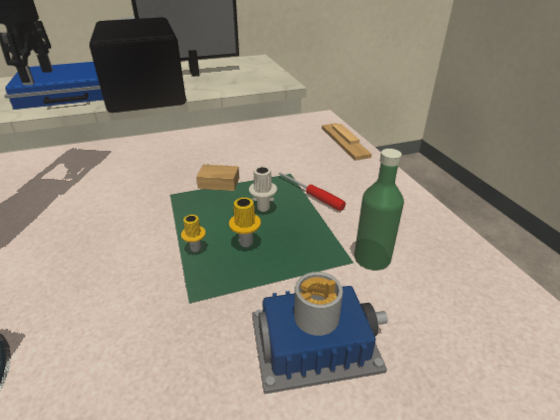

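The top view shows the large yellow plug at (273,233), the small yellow decoy at (265,277), the white one at (227,201), and the neck at (394,214). The side view agrees. Next I'll refine these positions.

```bash
cat > h.py <<'E'
import numpy as np,cv2
def ray(c,u,v,z):
    "world point at height z on pixel ray"
    d=c["R"].T@np.linalg.solve(c["mtx"],[u,v,1.]); o=-c["R"].T@c["t"]
    return o+d*(z-o[2])/d[2]
def proj(c,X):
    p=(c["mtx"]@(c["R"]@np.asarray(X,float).T+c["t"][:,None])); return (p[:2]/p[2]).T
E
python3 - <<'E'
import numpy as np,cv2
from h import *
T=dict(np.load("top0.npz"));S=dict(np.load("side0.npz"))
for c in(T,S): print("cam",np.round(-c["R"].T@c["t"],3),np.round(c["R"][2],2))
print("plug",ray(T,273,233,.053),"neck",ray(T,394,214,.115),"bottle top",ray(T,337,114,.22))
out=[]
for c,b in((T,(225,180,100,100)),(T,(345,165,100,100)),(S,(215,185,75,75)),(S,(270,260,100,100))):
    x,y,w,h=b; out.append(cv2.resize(c["pixels"][y:y+h,x:x+w,::-1],(300,300),interpolation=cv2.INTER_CUBIC))
cv2.imwrite("pics/crop.png",np.vstack([np.hstack(out[:2]),np.hstack(out[2:])]))
for c in (T,S):
    hsv=cv2.cvtColor(c["pixels"],cv2.COLOR_RGB2HSV); m=cv2.inRange(hsv,(18,150,60),(35,255,255))
    n,l,s,ce=cv2.connectedComponentsWithStats(m)
    print([(list(s[i]),ce[i].round(1)) for i in range(1,n) if s[i,4]>30])
E
```

```text
cam [0.491 0.132 0.928] [ 0.08 -0.02 -1.  ]
cam [ 0.377 -0.409  0.495] [ 0.25  0.79 -0.56]
plug [0.49308205 0.1530534  0.053     ] neck [ 0.53500821 -0.09004203  0.115     ] bottle top [0.70526908 0.0397438  0.22      ]
[([np.int32(397), np.int32(204), np.int32(5), np.int32(12), np.int32(33)], array([399.1, 208.4])), ([np.int32(259), np.int32(219), np.int32(28), np.int32(27), np.int32(498)], array([272.9, 232.2])), ([np.int32(255), np.int32(267), np.int32(21), np.int32(21), np.int32(283)], array([264.9, 276.2]))]
[([np.int32(229), np.int32(198), np.int32(32), np.int32(36), np.int32(770)], array([244.1, 218. ])), ([np.int32(181), np.int32(215), np.int32(25), np.int32(27), np.int32(439)], array([192.3, 230. ])), ([np.int32(301), np.int32(278), np.int32(35), np.int32(26), np.int32(655)], array([318.4, 289.3]))]
```

View pics/crop.png

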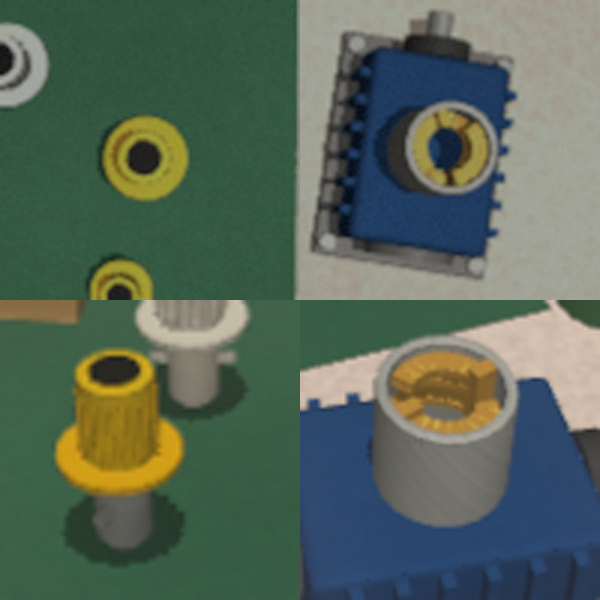

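The crop shows the plug's flange centred near top-view pixel (273.3,232.7). The neck rim is centred near (395,214), with its brass notches visible. I'll move over the plug and refine with the wrist camera.

>>> carry_out:
  plan: "-0.68 -0.47 0 0 0 0;-0.68 -0.47 0 0 0 0;-0.68 -0.47 0 0 0 0;-0.68 -0.47 0 0 0 0;-0.68 -0.47 0 0 0 0;-0.68 -0.47 0 0 0 0;-0.68 -0.47 0 0 0 0;-0.68 -0.47 0 0 0 0"
  claw: -1

```text
time_s: 0.77
eef_pos: [0.3181, 0.3546, 0.231]
eef_rot: [-0.0, 0.127, 0.992, -0.0]
wrist_force: [0.4, 0.9, -0.8]
opening: 1.002
grasp_force: 0.0
```

>>> carry_out:
  plan: "-0.68 -0.47 0 0 0 0;-0.68 -0.47 0 0 0 0;-0.68 -0.47 0 0 0 0;-0.68 -0.47 0 0 0 0;-0.68 -0.47 0 0 0 0;-0.68 -0.47 0 0 0 0;-0.68 -0.47 0 0 0 0;-0.6 -0.47 0 0 0 0"

```text
time_s: 1.43
eef_pos: [0.4881, 0.1549, 0.231]
eef_rot: [-0.0, 0.127, 0.992, -0.0]
wrist_force: [1.0, 0.6, 0.3]
opening: 0.999
grasp_force: 0.0
```

>>> carry_out:
  plan: "0 0 0 0 0 1;0 0 0 0 0 1;0 0 0 0 0 1;0 0 0 0 0 1;0 0 0 0 0 1;0 0 0 0 0 1;0 0 0 0 0 1;0 0 0 0 0 1"

```text
time_s: 2.1
eef_pos: [0.4868, 0.1564, 0.2309]
eef_rot: [-0.0, 0.505, 0.863, -0.0]
wrist_force: [0.3, -0.0, -0.9]
opening: 1.001
grasp_force: 0.0
```

```bash
python3 - <<'E'
from bench import ctrl
import cv2,numpy as np
from h import *
o=ctrl.get_obs(); print({k:np.round(o[k],4) for k in("time_s","q","eef_pos","eef_rot")})
c=ctrl.camera("wrist"); cv2.imwrite("pics/w1.png",c["pixels"][:,:,::-1]); np.savez("w1.npz",**c)
print("cam",-c["R"].T@c["t"],c["R"][2]); print(proj(c,[[.493,.153,.099],[.493,.153,.055],[.535,-.09,.115]]))
E
```

```text
{'time_s': np.float64(2.1), 'q': array([ 0.0784,  0.0384,  1.7644, -0.    ,  1.3397, -0.4326]), 'eef_pos': array([0.4868, 0.1564, 0.2309]), 'eef_rot': array([-4.000e-04,  5.054e-01,  8.629e-01, -3.000e-04])}
cam [0.4527284  0.22055809 0.37192368] [ 0.13720271 -0.24874473 -0.9588021 ]
[[283.74927526 207.75912437]
 [283.47540692 196.9158012 ]
 [212.1006635  405.32475826]]
```

View pics/w1.png

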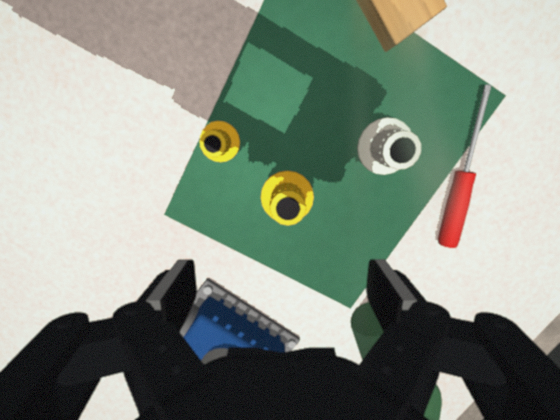

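The wrist view shows the plug's flange at (287,198) and its head top at (288,208), about 4 px off my prediction. I'll solve by matching silhouettes.

```bash
cat >> h.py <<'E'
from scipy.optimize import least_squares
th=np.linspace(0,2*np.pi,72,endpoint=False)
def ring(x,y,z,r): return np.c_[x+r*np.cos(th),y+r*np.sin(th),0*th+z]
def cen(p):
    h=cv2.convexHull(np.float32(p).reshape(-1,1,2)); m=cv2.moments(h); return np.array([m["m10"],m["m01"]])/m["m00"],m["m00"]
def blob(c,near):
    hsv=cv2.cvtColor(c["pixels"],cv2.COLOR_RGB2HSV); m=cv2.inRange(hsv,(18,130,50),(35,255,255))
    n,l,s,ce=cv2.connectedComponentsWithStats(m)
    i=min((i for i in range(1,n) if s[i,4]>80),key=lambda i:np.hypot(*(ce[i]-near)))
    cs,_=cv2.findContours((l==i).astype(np.uint8),0,cv2.CHAIN_APPROX_NONE)
    return max(cs,key=len)
def plugfit(c,near,z0=0.,x0=(.493,.153)):
    o,a=cen(blob(c,near))
    f=lambda p: cen(np.vstack([proj(c,ring(*p,z0+z,r)) for z,r in((.05,.03),(.055,.03),(.099,.018))]))
    s=least_squares(lambda p:(f(p)[0]-o),x0,diff_step=1e-3); return s.x,a,f(s.x)[1]
E
python3 - <<'E'
from h import *
for n,p in(("top0",(273,232)),("side0",(244,218)),("w1",(287,200))): print(n,plugfit(dict(np.load(n+".npz")),p))
E
```

```text
top0 (array([0.49449442, 0.15315951]), 606.0, 622.3570924806409)
side0 (array([0.49454532, 0.1515252 ]), 879.5, 926.8262998571154)
w1 (array([0.49643608, 0.15455488]), 2181.5, 2271.972975686891)
```

>>> carry_out:
  plan: "0 0 0 0 0 1;0 0 0 0 0 1;0 0 0 0 0 1;0 0 0 0 0 1;0 0 0 0 0 1;0 0 0 0 0 1;0 0 0 0 0 1;0 0 0 0 0 1"

```text
time_s: 2.82
eef_pos: [0.4869, 0.1565, 0.2309]
eef_rot: [-0.0, 0.801, 0.599, -0.0]
wrist_force: [0.5, 0.2, -0.2]
opening: 1.002
grasp_force: 0.0
```

>>> carry_out:
  plan: "0 0 0 0 0 1;0 0 0 0 0 1;0 0 0 0 0 1;0 0 0 0 0 1;0 0 0 0 0 1;0 0 0 0 0 1;0 0 0 0 0 1;0 0 0 0 0 1"

```text
time_s: 3.48
eef_pos: [0.4869, 0.1565, 0.2309]
eef_rot: [-0.0, 0.971, 0.24, -0.0]
wrist_force: [0.7, -0.1, 0.2]
opening: 0.999
grasp_force: 0.0
```

>>> carry_out:
  plan: "0 0 0 0 0 1;0 0 0 0 0 1;0 0 0 0 0 1;0 0 0 0 0 1;0 0 0 0 0 1;0 0 0 0 0 1;0 0 0 0 0 1;0 0 0 0 0 0"

```text
time_s: 4.15
eef_pos: [0.4869, 0.1565, 0.231]
eef_rot: [0.0, 0.994, -0.107, -0.0]
wrist_force: [-0.2, -0.5, -0.1]
opening: 0.995
grasp_force: 0.0
```

```bash
cat >> h.py <<'E'
from scipy.spatial.transform import Rotation as Ro
def tool(o): return Ro.from_quat(np.roll(o["eef_rot"],-1)).as_matrix()
E
python3 - <<'E'
from bench import ctrl
from h import *
o=ctrl.get_obs(); R=tool(o); print({k:np.round(o[k],4) for k in("time_s","q","eef_pos")}, R.round(3))
c=ctrl.camera("wrist"); cv2.imwrite("pics/w2.png",c["pixels"][:,:,::-1]); np.savez("w2.npz",**c)
print(plugfit(c,proj(c,[[.495,.153,.06]])[0]))
print("to neck hover, tool units",R.T@(np.array([.535,-.09,.291])-o["eef_pos"]-(0.495-.495))/.04)
E
```

```text
{'time_s': np.float64(4.15), 'q': array([0.0785, 0.0383, 1.7643, 0.    , 1.3396, 1.8639]), 'eef_pos': array([0.4869, 0.1565, 0.231 ])} [[ 0.977 -0.213 -0.001]
 [-0.213 -0.977 -0.   ]
 [-0.001  0.    -1.   ]]
(array([0.49742396, 0.15412539]), 2208.5, 2300.2415204747813)
to neck hover, tool units [ 2.4858168   5.76447502 -1.50145236]
```

>>> carry_out:
  plan: "0.28 0.72 -0.19 0 0 0;0.28 0.72 -0.19 0 0 0;0.28 0.72 -0.19 0 0 0;0.28 0.72 -0.19 0 0 0;0.28 0.72 -0.19 0 0 0;0.28 0.72 -0.19 0 0 0;0.28 0.72 -0.19 0 0 0;0.28 0.72 -0.19 0 0 0"

```text
time_s: 4.87
eef_pos: [0.5259, -0.0891, 0.2924]
eef_rot: [-0.0, 0.995, -0.104, -0.0]
wrist_force: [1.2, 0.1, 1.2]
opening: 1.001
grasp_force: 0.0
```

```bash
python3 - <<'E'
from bench import ctrl
from h import *
c=ctrl.camera("wrist"); o=ctrl.get_obs(); print(o["eef_pos"],o["dq"].round(3),o["q"])
cv2.imwrite("pics/w3.png",c["pixels"][:,:,::-1]); np.savez("w3.npz",**c)
print(proj(c,[[.535,-.09,.115],[.535,-.09,.0]]))
p=proj(c,[[.535,-.09,.115]])[0].astype(int); x,y=np.clip(p-75,0,None); print(x,y)
cv2.imwrite("pics/w3c.png",cv2.resize(c["pixels"][y:y+150,x:x+150,::-1],(600,600),interpolation=cv2.INTER_CUBIC))
E
```

```text
[ 0.52729908 -0.09460128  0.29403594] [ 0.059 -0.023  0.035  0.016 -0.022  0.118] [-0.3973024   0.04250176  1.63194263 -0.00316537  1.46301081  1.38549019]
[[281.03750595 183.56453854]
 [281.03011067 168.21372889]]
206 108
```

View pics/w3c.png

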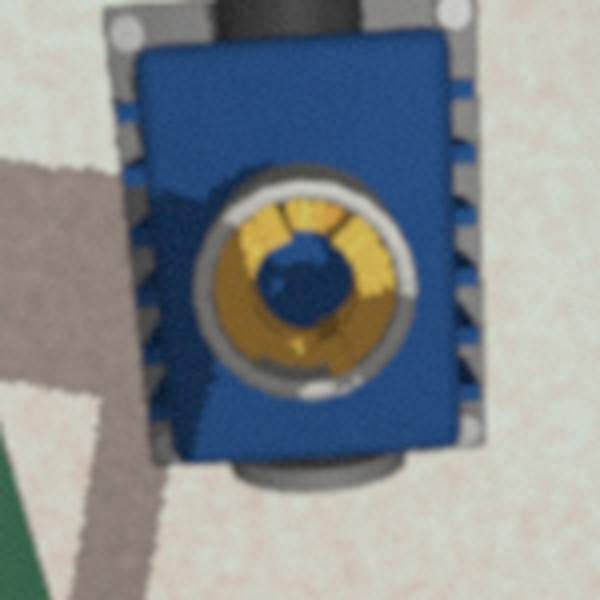

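The neck is fully in view, with the rim centre near crop (305,289), or pixel (282.4,180.2). I'll take a still picture and fit it.

```bash
cat >> h.py <<'E'
def neckfit(c,zb=.075,x0=(.535,-.09)):
    hsv=cv2.cvtColor(c["pixels"],cv2.COLOR_RGB2HSV); m=cv2.bitwise_not(cv2.inRange(hsv,(100,110,15),(130,255,255)))
    win=np.zeros_like(m); cv2.fillPoly(win,[cv2.convexHull(np.int32(proj(c,ring(*x0,.11,.046))))],255)
    m=cv2.morphologyEx(m&win,cv2.MORPH_OPEN,np.ones((3,3)))
    n,l,s,ce=cv2.connectedComponentsWithStats(m); i=1+np.argmax(s[1:,4])
    cs,_=cv2.findContours((l==i).astype(np.uint8),0,cv2.CHAIN_APPROX_NONE); o,a=cen(max(cs,key=len))
    f=lambda p: cen(np.vstack([proj(c,ring(*p,z,.0315)) for z in(.115,zb)]))
    r=least_squares(lambda p:f(p)[0]-o,x0,diff_step=1e-3); return r.x,a,f(r.x)[1],o
E
python3 - <<'E'
from bench import ctrl
from h import *
for i in range(12): c=ctrl.camera("wrist")
o=ctrl.get_obs(); print(o["eef_pos"],abs(o["dq"]).max(),o["time_s"])
np.savez("w4.npz",**c)
for n in("w4","w3","top0"):
  for zb in(.07,.085): print(n,neckfit(dict(np.load(n+".npz")),zb))
E
```

```text
[ 0.52592925 -0.08700988  0.29203779] 0.004535237417748909 5.5167
w4 (array([ 0.53829768, -0.0915371 ]), 2596.0, 2627.141218816163, array([283.71314843, 178.01508731]))
w4 (array([ 0.53873555, -0.09160794]), 2596.0, 2592.0785900593037, array([283.71314843, 178.01508731]))
w3 (array([ 0.53808072, -0.09152103]), 2596.0, 2619.6368591514183, array([281.78543914, 178.52529533]))
w3 (array([ 0.5385262 , -0.09160867]), 2596.0, 2583.856299064588, array([281.78543914, 178.52529533]))
top0 (array([ 0.5356893 , -0.09522752]), 1026.5, 917.4686988582835, array([394.13687287, 214.19126482]))
top0 (array([ 0.53537642, -0.09363921]), 1026.5, 870.2486803669017, array([394.13687287, 214.19126482]))
```

>>> carry_out:
  plan: "-0.25 -0.72 0.19 0 0 0;-0.25 -0.72 0.19 0 0 0;-0.25 -0.72 0.19 0 0 0;-0.25 -0.72 0.19 0 0 0;-0.25 -0.72 0.19 0 0 0;-0.25 -0.72 0.19 0 0 0;-0.25 -0.72 0.19 0 0 0;-0.25 -0.69 0.19 0 0 0"

```text
time_s: 6.18
eef_pos: [0.4958, 0.155, 0.2311]
eef_rot: [-0.0, 0.994, -0.106, 0.0]
wrist_force: [-0.2, -0.6, -0.6]
opening: 1.004
grasp_force: 0.0
```

>>> carry_out:
  plan: "0 0 0 0 0 0;0 0 0 0 0 0;0 0 0.3 0 0 0;0 0 0.5 0 0 0;0 0 0.5 0 0 0;0 0 0.5 0 0 0;0 0 0 0 0 0;0 0 0 0 0 0"

```text
time_s: 6.85
eef_pos: [0.4957, 0.1521, 0.1582]
eef_rot: [0.0, 0.994, -0.107, -0.001]
wrist_force: [0.2, 0.2, -0.0]
opening: 1.002
grasp_force: 0.0
```

```bash
cat > s.py <<'E'
from bench import ctrl
from h import *
import sys
o=ctrl.get_obs();R=tool(o);print(o["time_s"],o["eef_pos"].round(4),o["q"].round(2),"F",o["wrist_force"].round(1),"T",o["torque"].round(2),"open",round(float(o["opening"]),3),round(float(o["grasp_force"]),1),"tilt",R[:,2].round(4),"yaw y",np.degrees(np.arctan2(R[1,1],R[0,1])).round(1))
if len(sys.argv)>3: print("units",(R.T@(np.array(sys.argv[1:4],float)-o["eef_pos"])/.04).round(3))
E
python3 s.py .496 .154 .063
```

```text
6.85 [0.4957 0.1521 0.1582] [ 0.07  0.14  1.81 -0.    1.19  1.85] F [ 0.2  0.2 -0. ] T [0.01 0.01 0.  ] open 1.002 0.0 tilt [-2.7e-03 -4.0e-04 -1.0e+00] yaw y -102.3
units [ 0.004 -0.051  2.381]
```

>>> carry_out:
  plan: "0 -0.05 0.4 0 0 0;0 0 0.5 0 0 0;0 0 0.5 0 0 0;0 0 0.5 0 0 0;0 0 0.3 0 0 0;0 0 0.17 0 0 0;0 0 0 0 0 0;0 0 0 0 0 0"

```text
time_s: 7.52
eef_pos: [0.4975, 0.1551, 0.0654]
eef_rot: [-0.0, 0.994, -0.107, 0.001]
wrist_force: [0.3, 0.2, 1.2]
opening: 1.005
grasp_force: 0.0
```

>>> carry_out:
  plan: "0 0 0 0 0 0;0 0 0 0 0 0;0 0 0 0 0 0;0 0 0 0 0 0;0 0 0 0 0 0;0 0 0 0 0 0;0 0 0 0 0 0;0 0 0 0 0 0"
  claw: 1

```text
time_s: 8.18
eef_pos: [0.4973, 0.155, 0.0653]
eef_rot: [0.0, 0.994, -0.106, 0.001]
wrist_force: [-1.3, -1.4, 5.4]
opening: 0.411
grasp_force: 59.4
```

```bash
python3 s.py .496 .154 .2; python3 - <<'E'
from bench import ctrl
from h import *
c=ctrl.camera("wrist"); cv2.imwrite("pics/w5.png",c["pixels"][:,:,::-1]); np.savez("w5.npz",**c)
print(proj(c,[[.496,.154,.099],[.496,.154,.055]]))
E
```

```text
8.1833 [0.4973 0.155  0.0653] [ 0.07  0.28  1.86 -0.    1.    1.86] F [-1.3 -1.4  5.4] T [-0.42  0.35  0.02] open 0.411 59.4 tilt [ 1.1e-03 -5.0e-04 -1.0e+00] yaw y -102.2
units [-0.022  0.032 -3.367]
[[286.48895962 305.1281107 ]
 [285.07450157 259.11599002]]
```

View pics/w5.png

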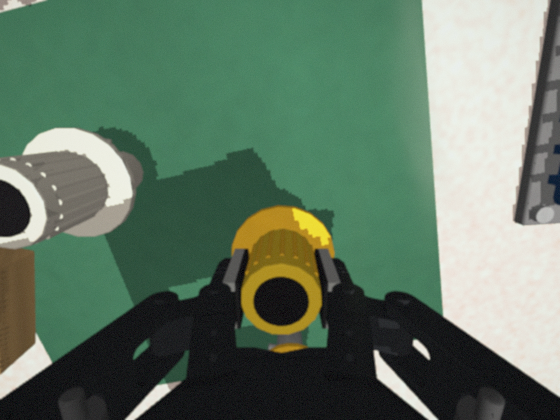

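The plug is gripped upright: the head top is centred near (281.5,297) and the flange is visible behind it. I'll measure the plug's offset in the tool frame.

```bash
python3 - <<'E'
from h import *
c=dict(np.load("w5.npz")); 
hsv=cv2.cvtColor(c["pixels"],cv2.COLOR_RGB2HSV)
m=((hsv[:,:,2]<45)*255).astype(np.uint8); w=np.zeros_like(m); cv2.circle(w,(281,297),33,255,-1); m&=w
n,l,s,ce=cv2.connectedComponentsWithStats(m); i=1+np.argmax(s[1:,4]); print("hole",s[i],ce[i])
y=cv2.inRange(hsv,(15,130,60),(35,255,255)); ys,xs=np.where(y[200:345,225:345]); print("yellow bbox",xs.min()+225,xs.max()+225,ys.min()+200,ys.max()+200)
h=ray(c,*ce[i],.099); print("head top",h)
for p in([.4973,.155],h[:2]): 
    r=proj(c,ring(*p,.099,.018)); f=proj(c,ring(*p,.055,.03)); print(p,"top bb",r.min(0),r.max(0),"fl bb",f.min(0),f.max(0))
E
```

```text
hole [ 255  278   53   47 1965] [280.66768448 300.96743003]
yellow bbox 231 333 205 344
head top [0.49853028 0.15599984 0.099     ]
[0.4973, 0.155] top bb [241.36880884 264.87210319] [325.77184362 338.06570299] fl bb [230.38581293 207.06167867] [335.39522222 302.87121833]
[0.49853028 0.15599984] top bb [238.36577004 262.67774919] [322.96385877 336.20700507] fl bb [228.12646258 205.30388608] [333.31691913 301.44130306]
```

>>> carry_out:
  plan: "0 0 -0.2 0 0 0;0 0 -0.4 0 0 0;0 0 -0.6 0 0 0;0 0 -0.6 0 0 0;0 0 -0.6 0 0 0;0 0 -0.6 0 0 0;0 0 -0.4 0 0 0;0 0 -0.2 0 0 0"

```text
time_s: 8.9
eef_pos: [0.4977, 0.1555, 0.2113]
eef_rot: [-0.0, 0.994, -0.106, 0.002]
wrist_force: [-0.5, 0.8, -2.6]
opening: 0.406
grasp_force: 60.0
```

```bash
python3 s.py .5374 -.092 .205
```

```text
8.9 [0.4977 0.1555 0.2113] [0.07 0.08 1.76 0.   1.3  1.86] F [-0.5  0.8 -2.6] T [ 0.   -0.04  0.05] open 0.406 60.0 tilt [ 3.7e-03  5.0e-04 -1.0e+00] yaw y -102.2
units [2.278 5.838 0.158]
```

>>> carry_out:
  plan: "0.15 0.38 0 0 0 0;0.3 0.76 0 0 0 0;0.36 0.92 0 0 0 0;0.36 0.92 0 0 0 0;0.36 0.92 0 0 0 0;0.36 0.92 0 0 0 0;0.27 0.7 0 0 0 0;0.12 0.32 0 0 0 0"

```text
time_s: 9.57
eef_pos: [0.5362, -0.096, 0.2077]
eef_rot: [0.0, 0.994, -0.108, -0.0]
wrist_force: [-0.9, 0.1, -1.8]
opening: 0.406
grasp_force: 60.1
```

>>> carry_out:
  plan: "0 0 0 0 0 0;0 0 0 0 0 0;0 0 0 0 0 0;0 0 0 0 0 0;0 0 0 0 0 0;0 0 0 0 0 0;0 0 0 0 0 0;0 0 0 0 0 0"

```text
time_s: 10.23
eef_pos: [0.5365, -0.0919, 0.2086]
eef_rot: [0.0, 0.994, -0.106, 0.0]
wrist_force: [0.5, -0.7, -2.2]
opening: 0.405
grasp_force: 60.2
```

```bash
python3 s.py .5374 -.092 .178; python3 - <<'E'
from bench import ctrl
from h import *
o=ctrl.get_obs(); p=o["eef_pos"]
for n in("side","top","wrist"): 
    c=ctrl.camera(n); np.savez(n+"6.npz",**c)
    print(n,plugfit(c,proj(c,[[*p[:2],p[2]]])[0],p[2]-.0653,p[:2]))
    if n=="side": cv2.imwrite("pics/s6.png",cv2.resize(c["pixels"][130:340,210:430,::-1],(660,600)))
    
E
```

```text
10.2333 [ 0.5365 -0.0919  0.2086] [-0.39  0.13  1.71  0.    1.3   1.4 ] F [ 0.5 -0.7 -2.2] T [ 0.04 -0.04  0.01] open 0.405 60.2 tilt [ 2.e-04 -0.e+00 -1.e+00] yaw y -102.2
units [ 0.024 -0.002  0.765]
side (array([ 0.52968781, -0.09827456]), 1891.5, 2426.6223476182204)
top (array([ 0.52247174, -0.07644372]), 484.5, 907.5322367977351)
wrist (array([ 0.54202903, -0.09261041]), 11428.5, 11084.119268417242)
```

View pics/s6.png

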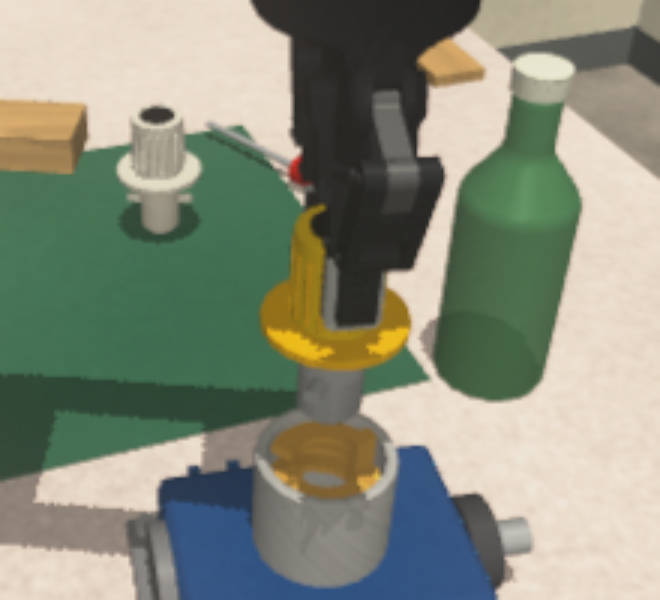

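The side view shows the plug upright above the neck, flange centre column ≈ 336 and rim ≈ 325.5 in crop pixels. I'll check the alignment against the projection.

```bash
python3 - <<'E'
from h import *
c=dict(np.load("side6.npz"))
zs=.2086-.0153
for P in((.5365,-.0919),(.5374,-.0911)):
  f=np.vstack([proj(c,ring(*P,zs+z,.03)) for z in(0,.005)]); print("flange x",(f[:,0].min()-210)*3,(f[:,0].max()-210)*3,"ybot",(f[:,1].max()-130)*2.857)
for N in((.5385,-.0916),(.5374,-.092),(.5365,-.0919),(.5355,-.092)):
  r=proj(c,ring(*N,.115,.0315)); print("rim x",(r[:,0].min()-210)*3,(r[:,0].max()-210)*3,"y",(r[:,1].min()-130)*2.857,(r[:,1].max()-130)*2.857)
E
```

```text
flange x 261.52326069993325 414.31767840811517 ybot 366.885567255361
flange x 262.92425594101474 415.4518510093319 ybot 365.06206651130964
rim x 258.0499273216763 402.9384696610397 y 397.17394609031123 500.490212252619
rim x 256.01472341624725 401.0578379779777 y 398.2549023239227 501.81674572038673
rim x 254.0056854332659 399.07540710916606 y 398.5396869876256 502.1649041576381
rim x 251.93943418988164 397.0881899755717 y 399.1535629241165 502.9175813997109
```

>>> carry_out:
  plan: "0.015 0 0.2 0 0 0;0 0 0.2 0 0 0;0 0 0.2 0 0 0;0 0 0.15 0 0 0;0 0 0.05 0 0 0;0 0 0.05 0 0 0;0 0 0.05 0 0 0;0 0 0 0 0 0"

```text
time_s: 11.05
eef_pos: [0.537, -0.0925, 0.1723]
eef_rot: [-0.0, 0.994, -0.106, -0.0]
wrist_force: [0.2, 0.2, -2.8]
opening: 0.405
grasp_force: 60.2
```

```bash
python3 s.py .537 -.092 .162
```

```text
11.05 [ 0.537  -0.0925  0.1723] [-0.39  0.18  1.74 -0.    1.23  1.4 ] F [ 0.2  0.2 -2.8] T [-0.02  0.02  0.01] open 0.405 60.2 tilt [-2.e-04  1.e-04 -1.e+00] yaw y -102.2
units [-0.002 -0.013  0.256]
```

>>> carry_out:
  plan: "0 -0.01 0.03 0 0 0;0 0 0.03 0 0 0;0 0 0.04 0 0 0;0 0 0.04 0 0 0;0 0 0.04 0 0 0;0 0 0.04 0 0 0;0 0 0 0 0 0;0 0 0 0 0 0"

```text
time_s: 11.72
eef_pos: [0.537, -0.092, 0.1635]
eef_rot: [-0.0, 0.994, -0.106, -0.0]
wrist_force: [0.9, 0.6, -3.1]
opening: 0.408
grasp_force: 60.2
```

```bash
python3 s.py .537 -.092 .153
```

```text
11.7167 [ 0.537  -0.092   0.1635] [-0.39  0.19  1.75  0.    1.21  1.4 ] F [ 0.9  0.6 -3.1] T [ 0.05 -0.08 -0.  ] open 0.408 60.2 tilt [-2.e-04  2.e-04 -1.e+00] yaw y -102.2
units [-0.001  0.     0.263]
```

>>> carry_out:
  plan: "0 0 0.04 0 0 0;0 0 0.04 0 0 0;0 0 0.04 0 0 0;0 0 0.04 0 0 0;0 0 0.02 0 0 0;0 0 0.01 0 0 0;0 0 0 0 0 0;0 0 0 0 0 0"

```text
time_s: 12.38
eef_pos: [0.537, -0.092, 0.156]
eef_rot: [-0.0, 0.994, -0.106, -0.0]
wrist_force: [0.9, 1.7, -2.2]
opening: 0.403
grasp_force: 60.3
```

>>> carry_out:
  plan: "0 0 0.015 0 0 0;0 0 0.015 0 0 0;0 0 0.015 0 0 0;0 0 0.015 0 0 0;0 0 0.015 0 0 0;0 0 0 0 0 0;0 0 0 0 0 0;0 0 0 0 0 0"

```text
time_s: 13.05
eef_pos: [0.537, -0.0921, 0.153]
eef_rot: [0.0, 0.994, -0.106, -0.0]
wrist_force: [0.5, -0.3, -3.5]
opening: 0.404
grasp_force: 60.3
```

```bash
python3 s.py .537 -.092 .153
```

```text
13.05 [ 0.537  -0.0921  0.153 ] [-0.39  0.2   1.75 -0.    1.19  1.4 ] F [ 0.5 -0.3 -3.5] T [ 0.17 -0.18  0.06] open 0.404 60.3 tilt [-1.e-04  0.e+00 -1.e+00] yaw y -102.2
units [-0.002 -0.003 -0.   ]
```

>>> carry_out:
  plan: "0 0 0.015 0 0 0;0 0 0.015 0 0 0;0 0 0.015 0 0 0;0 0 0.012 0 0 0;0 0 0.012 0 0 0;0 0 0 0 0 0;0 0 0 0 0 0;0 0 0 0 0 0"

```text
time_s: 13.72
eef_pos: [0.5371, -0.0921, 0.1505]
eef_rot: [0.0, 0.994, -0.106, 0.0]
wrist_force: [-1.0, 0.6, 0.2]
opening: 0.405
grasp_force: 60.6
```

```bash
python3 s.py .537 -.092 .15
```

```text
13.7167 [ 0.5371 -0.0921  0.1505] [-0.39  0.2   1.76 -0.    1.18  1.4 ] F [-1.   0.6  0.2] T [0.17 0.   0.  ] open 0.405 60.6 tilt [ 1.e-04 -1.e-04 -1.e+00] yaw y -102.2
units [-0.004 -0.002  0.012]
```

>>> carry_out:
  plan: "0 0 0.005 0 0 -0.2;0 0 0 0 0 -0.4;0 0 0 0 0 -0.4;0 0 0 0 0 -0.4;0 0 0 0 0 -0.4;0 0 0 0 0 -0.4;0 0 0 0 0 -0.4;0 0 0 0 0 -0.4"

```text
time_s: 14.38
eef_pos: [0.5374, -0.0922, 0.1504]
eef_rot: [0.0, 0.999, 0.045, 0.0]
wrist_force: [0.8, -0.7, 0.6]
opening: 0.408
grasp_force: 60.6
```

```bash
python3 s.py .537 -.092 .15
```

```text
14.3833 [ 0.5374 -0.0922  0.1504] [-0.39  0.2   1.76  0.    1.18  1.09] F [ 0.8 -0.7  0.6] T [ 0.16 -0.08 -0.03] open 0.408 60.6 tilt [ 8.e-04 -2.e-04 -1.e+00] yaw y -84.9
units [-0.01  -0.007  0.011]
```

>>> carry_out:
  plan: "0 0 0 0 0 -0.4;0 0 0 0 0 -0.4;0 0 0 0 0 -0.4;0 0 0 0 0 -0.4;0 0 0 0 0 -0.4;0 0 0 0 0 -0.4;0 0 0 0 0 -0.4;0 0 0 0 0 -0.4"

```text
time_s: 15.05
eef_pos: [0.5373, -0.092, 0.1504]
eef_rot: [-0.0, 0.979, 0.203, 0.0]
wrist_force: [0.4, 1.8, 1.7]
opening: 0.409
grasp_force: 60.6
```

```bash
python3 s.py .537 -.092 .15
```

```text
15.05 [ 0.5373 -0.092   0.1504] [-0.39  0.2   1.76  0.    1.18  0.77] F [0.4 1.8 1.7] T [ 0.34  0.06 -0.07] open 0.409 60.6 tilt [ 4.e-04  1.e-04 -1.e+00] yaw y -66.5
units [-0.006 -0.003  0.01 ]
```

>>> carry_out:
  plan: "0 0 0 0 0 -0.4;0 0 0 0 0 -0.4;0 0 0 0 0 -0.4;0 0 0 0 0 -0.4;0 0 0 0 0 -0.4;0 0 0 0 0 -0.4;0 0 0 0 0 -0.4;0 0 0 0 0 -0.4"

```text
time_s: 15.72
eef_pos: [0.5371, -0.0919, 0.1503]
eef_rot: [-0.0, 0.934, 0.357, 0.0]
wrist_force: [0.6, 1.7, 0.6]
opening: 0.405
grasp_force: 60.6
```

```bash
python3 s.py .537 -.092 .15
```

```text
15.7167 [ 0.5371 -0.0919  0.1503] [-0.39  0.2   1.76  0.    1.18  0.45] F [0.6 1.7 0.6] T [0.39 0.15 0.  ] open 0.405 60.6 tilt [ 0.e+00  4.e-04 -1.e+00] yaw y -48.2
units [-0.004  0.001  0.008]
```

>>> carry_out:
  plan: "0 0 0.003 0 0 -0.4;0 0 0 0 0 -0.4;0 0 0 0 0 -0.4;0 0 0 0 0 -0.4;0 0 0 0 0 -0.4;0 0 0 0 0 -0.4;0 0 0 0 0 -0.4;0 0 0 0 0 -0.4"

```text
time_s: 16.38
eef_pos: [0.537, -0.0918, 0.1503]
eef_rot: [-0.0, 0.865, 0.501, 0.0]
wrist_force: [-0.4, 2.3, 1.2]
opening: 0.407
grasp_force: 60.6
```

```bash
python3 s.py .537 -.092 .15
```

```text
16.3833 [ 0.537  -0.0918  0.1503] [-0.39  0.2   1.76  0.    1.18  0.13] F [-0.4  2.3  1.2] T [ 0.43  0.31 -0.09] open 0.407 60.6 tilt [-3.e-04  6.e-04 -1.e+00] yaw y -29.9
units [-0.004  0.003  0.007]
```

>>> carry_out:
  plan: "0.008 -0.004 0.003 0 0 -0.4;0 0 0 0 0 -0.4;0 0 0 0 0 -0.4;0 0 0 0 0 -0.4;0 0 0 0 0 -0.4;0 0 0 0 0 -0.4;0 0 0 0 0 -0.4;0 0 0 0 0 -0.4"

```text
time_s: 17.05
eef_pos: [0.5369, -0.0916, 0.1502]
eef_rot: [-0.0, 0.775, 0.633, -0.0]
wrist_force: [-1.5, 0.2, 2.5]
opening: 0.404
grasp_force: 60.6
```

```bash
python3 s.py .537 -.092 .15
```

```text
17.05 [ 0.5369 -0.0916  0.1502] [-0.39  0.2   1.76  0.    1.18 -0.19] F [-1.5  0.2  2.5] T [ 0.25  0.45 -0.08] open 0.404 60.6 tilt [-6.e-04  3.e-04 -1.e+00] yaw y -11.5
units [-0.009  0.004  0.005]
```

>>> carry_out:
  plan: "0 0 0 0 0 -0.4;0 0 0 0 0 -0.4;0 0 0 0 0 -0.4;0 0 0 0 0 -0.4;0 0 0 0 0 -0.4;0 0 0 0 0 -0.4;0 0 0 0 0 -0.4;0 0 0 0 0 -0.4"

```text
time_s: 17.72
eef_pos: [0.5365, -0.0918, 0.1493]
eef_rot: [-0.001, 0.664, 0.748, -0.0]
wrist_force: [-1.3, -0.2, -2.2]
opening: 0.405
grasp_force: 60.2
```

```bash
python3 s.py .537 -.092 .15
```

```text
17.7167 [ 0.5365 -0.0918  0.1493] [-0.39  0.2   1.76 -0.    1.18 -0.51] F [-1.3 -0.2 -2.2] T [-0.04  0.19 -0.  ] open 0.405 60.2 tilt [-0.0015  0.     -1.    ] yaw y 6.8
units [-0.007  0.012 -0.016]
```

The contact force fell away and z dropped about 1 mm, so the studs are over the notches. I'll lower gently.

>>> carry_out:
  plan: "0 0 0.02 0 0 0;0 0 0.02 0 0 0;0 0 0.02 0 0 0;0 0 0.02 0 0 0;0 0 0 0 0 0;0 0 0 0 0 0;0 0 0 0 0 0;0 0 0 0 0 0"

```text
time_s: 18.38
eef_pos: [0.5367, -0.0917, 0.1463]
eef_rot: [-0.0, 0.665, 0.747, -0.0]
wrist_force: [-3.5, -0.0, -3.1]
opening: 0.406
grasp_force: 60.2
```

```bash
python3 s.py .537 -.092 .138
```

```text
18.3833 [ 0.5367 -0.0917  0.1463] [-0.39  0.21  1.76 -0.    1.18 -0.5 ] F [-3.5 -0.  -3.1] T [-0.01  0.6   0.04] open 0.406 60.2 tilt [-1.e-03  2.e-04 -1.e+00] yaw y 6.6
units [-0.01   0.007  0.209]
```

>>> carry_out:
  plan: "0 -0.008 0.03 0 0 0;0 0 0.03 0 0 0;0 0 0.03 0 0 0;0 0 0.03 0 0 0;0 0 0.03 0 0 0;0 0 0.02 0 0 0;0 0 0 0 0 0;0 0 0 0 0 0"

```text
time_s: 19.05
eef_pos: [0.5367, -0.0917, 0.1397]
eef_rot: [-0.0, 0.665, 0.747, -0.0]
wrist_force: [-2.9, -0.3, -2.7]
opening: 0.407
grasp_force: 60.3
```

>>> carry_out:
  plan: "0 0 0.015 0 0 0;0 0 0.015 0 0 0;0 0 0.01 0 0 0;0 0 0.005 0 0 0;0 0 0 0 0 0;0 0 0 0 0 0;0 0 0 0 0 0;0 0 0 0 0 0"

```text
time_s: 19.72
eef_pos: [0.5368, -0.0918, 0.1381]
eef_rot: [-0.0, 0.665, 0.747, -0.0]
wrist_force: [-3.2, -0.1, -0.6]
opening: 0.409
grasp_force: 60.2
```

```bash
python3 s.py .537 -.092 .138
```

```text
19.7167 [ 0.5368 -0.0918  0.1381] [-0.39  0.22  1.77 -0.    1.16 -0.5 ] F [-3.2 -0.1 -0.6] T [ 0.04  0.75 -0.02] open 0.409 60.2 tilt [-0. -0. -1.] yaw y 6.6
units [-0.006  0.005  0.002]
```

>>> carry_out:
  plan: "0 -0.01 0 0 0 0.4;0 0 0 0 0 0.4;0 0 0 0 0 0.4;0 0 0.002 0 0 0.4;0 0 0.005 0 0 0.4;0 0 0.005 0 0 0.4;0 0 0.005 0 0 0.4;0 0 0.005 0 0 0.4"

```text
time_s: 20.38
eef_pos: [0.5369, -0.0916, 0.1373]
eef_rot: [0.0, 0.776, 0.631, 0.001]
wrist_force: [-0.6, 1.5, -1.8]
opening: 0.407
grasp_force: 60.3
```

```bash
python3 s.py .537 -.092 .1303
```

```text
20.3833 [ 0.5369 -0.0916  0.1373] [-0.39  0.22  1.77  0.    1.16 -0.18] F [-0.6  1.5 -1.8] T [ 0.25  0.3  -0.02] open 0.407 60.3 tilt [ 1.3e-03  4.0e-04 -1.0e+00] yaw y -11.8
units [-0.01   0.004  0.174]
```

>>> carry_out:
  plan: "0 0 0.006 0 0 0.4;0 0 0.005 0 0 0.4;0 0 0.005 0 0 0.4;0 0 0.005 0 0 0.4;0 0 0.005 0 0 0.4;0 0 0.005 0 0 0.4;0 0 0.005 0 0 0.4;0 0 0.005 0 0 0.4"

```text
time_s: 21.05
eef_pos: [0.5371, -0.0916, 0.1357]
eef_rot: [0.0, 0.867, 0.499, 0.001]
wrist_force: [0.2, 1.1, -1.9]
opening: 0.406
grasp_force: 60.3
```

```bash
python3 s.py .537 -.092 .1303
```

```text
21.05 [ 0.5371 -0.0916  0.1357] [-0.39  0.22  1.77  0.    1.15  0.14] F [ 0.2  1.1 -1.9] T [ 0.23  0.14 -0.03] open 0.406 60.3 tilt [ 1.8e-03  3.0e-04 -1.0e+00] yaw y -30.1
units [-0.01   0.001  0.136]
```

>>> carry_out:
  plan: "0 0 0.005 0 0 0.4;0 0 0.005 0 0 0.4;0 0 0.005 0 0 0.4;0 0 0.005 0 0 0.4;0 0 0.005 0 0 0.4;0 0 0.005 0 0 0.4;0 0 0.005 0 0 0.4;0 0 0.005 0 0 0.4"

```text
time_s: 21.72
eef_pos: [0.5374, -0.0917, 0.1343]
eef_rot: [0.0, 0.935, 0.354, 0.001]
wrist_force: [-0.7, 2.2, -1.6]
opening: 0.406
grasp_force: 60.2
```

```bash
python3 s.py .537 -.092 .1303
```

```text
21.7167 [ 0.5374 -0.0917  0.1343] [-0.39  0.22  1.77  0.    1.15  0.46] F [-0.7  2.2 -1.6] T [ 0.19 -0.   -0.01] open 0.406 60.2 tilt [ 0.0025  0.     -1.    ] yaw y -48.5
units [-0.012 -0.002  0.1  ]
```

>>> carry_out:
  plan: "0 0 0.005 0 0 0.4;0 0 0.005 0 0 0.4;0 0 0.005 0 0 0.4;0 0 0.005 0 0 0.4;0 0 0.005 0 0 0.4;0 0 0.005 0 0 0.4;0 0 0.005 0 0 0.4;0 0 0.005 0 0 0.4"

```text
time_s: 22.38
eef_pos: [0.5374, -0.0919, 0.1327]
eef_rot: [0.0, 0.98, 0.201, 0.001]
wrist_force: [-0.6, -0.1, -2.8]
opening: 0.407
grasp_force: 60.2
```

```bash
python3 s.py .537 -.092 .1303
```

```text
22.3833 [ 0.5374 -0.0919  0.1327] [-0.39  0.22  1.77  0.    1.15  0.78] F [-0.6 -0.1 -2.8] T [ 0.1   0.08 -0.02] open 0.407 60.2 tilt [ 2.5e-03 -2.0e-04 -1.0e+00] yaw y -66.8
units [-0.011 -0.002  0.059]
```

>>> carry_out:
  plan: "0 0 0.006 0 0 0.4;0 0 0.006 0 0 0.4;0 0 0.006 0 0 0.4;0 0 0.005 0 0 0.4;0 0 0.005 0 0 0.4;0 0 0.005 0 0 0.4;0 0 0.005 0 0 0.4;0 0 0.005 0 0 0.4"

```text
time_s: 23.05
eef_pos: [0.5375, -0.0921, 0.131]
eef_rot: [0.0, 0.999, 0.042, 0.001]
wrist_force: [0.1, 0.2, -2.4]
opening: 0.405
grasp_force: 60.2
```

```bash
python3 s.py .537 -.092 .1303
```

```text
23.05 [ 0.5375 -0.0921  0.131 ] [-0.39  0.23  1.77  0.    1.14  1.1 ] F [ 0.1  0.2 -2.4] T [-0.01 -0.01  0.02] open 0.405 60.2 tilt [ 2.8e-03 -6.0e-04 -1.0e+00] yaw y -85.1
units [-0.013 -0.003  0.018]
```

>>> carry_out:
  plan: "0 0 0.005 0 0 0.3;0 0 0.005 0 0 0.3;0 0 0.004 0 0 0.2;0 0 0.003 0 0 0.1;0 0 0 0 0 0;0 0 0 0 0 0;0 0 0 0 0 0;0 0 0 0 0 0"

```text
time_s: 23.72
eef_pos: [0.5373, -0.0922, 0.1308]
eef_rot: [0.0, 1.0, -0.001, 0.001]
wrist_force: [0.5, -0.3, 5.6]
opening: 0.409
grasp_force: 61.0
```

```bash
python3 s.py .537 -.092 .1303
```

```text
23.7167 [ 0.5373 -0.0922  0.1308] [-0.39  0.23  1.77  0.    1.14  1.19] F [ 0.5 -0.3  5.6] T [ 0.11  0.09 -0.04] open 0.409 61.0 tilt [ 2.1e-03 -7.0e-04 -1.0e+00] yaw y -90.2
units [-0.006 -0.004  0.011]
```

>>> carry_out:
  plan: "0 0 0 0 0 0.15;0 0 0 0 0 0.15;0 0 0 0 0 0.15;0 0 0 0 0 0.15;0 0 0 0 0 0;0 0 0 0 0 0;0 0 0 0 0 0;0 0 0 0 0 0"

```text
time_s: 24.38
eef_pos: [0.5369, -0.092, 0.1307]
eef_rot: [0.0, 1.0, -0.031, 0.001]
wrist_force: [-3.2, -1.1, 6.1]
opening: 0.41
grasp_force: 61.1
```

```bash
python3 s.py .537 -.092 .1303; python3 - <<'E'
from bench import ctrl
import cv2
c=ctrl.camera("side"); cv2.imwrite("pics/s7.png",cv2.resize(c["pixels"][190:350,230:410,::-1],(720,600)))
E
```

```text
24.3833 [ 0.5369 -0.092   0.1307] [-0.39  0.23  1.77  0.    1.14  1.25] F [-3.2 -1.1  6.1] T [0.21 0.35 0.07] open 0.41 61.1 tilt [ 1.2e-03 -5.0e-04 -1.0e+00] yaw y -93.6
units [ 0.003 -0.001  0.011]
```

View pics/s7.png

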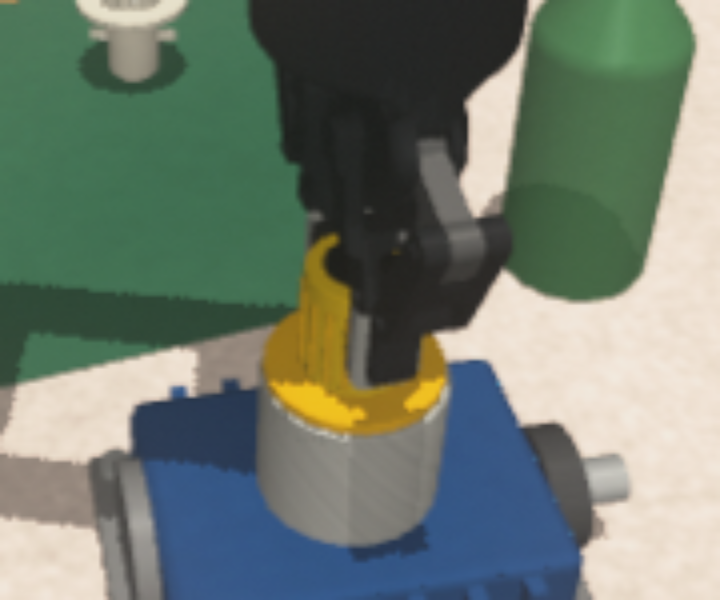

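The flange sits flush on the rim after about 100° of turn, with seating force felt. I'll let go and retreat.

>>> carry_out:
  plan: "0 0 0 0 0 0;0 0 0 0 0 0;0 0 0 0 0 0;0 0 0 0 0 0;0 0 0 0 0 0;0 0 0 0 0 0;0 0 0 0 0 0;0 0 0 0 0 0"
  claw: -1

```text
time_s: 25.1
eef_pos: [0.5364, -0.0918, 0.1299]
eef_rot: [-0.0, 1.0, -0.032, -0.0]
wrist_force: [-0.7, 0.2, -1.2]
opening: 0.999
grasp_force: 0.0
```

>>> carry_out:
  plan: "0 0 -0.1 0 0 0;0 0 -0.2 0 0 0;0 0 -0.4 0 0 0;0 0 -0.5 0 0 0;0 0 -0.5 0 0 0;0 0 -0.5 0 0 0;0 0 -0.4 0 0 0;0 0 -0.2 0 0 0"

```text
time_s: 25.77
eef_pos: [0.5376, -0.0923, 0.2455]
eef_rot: [0.001, 0.999, -0.032, 0.002]
wrist_force: [0.3, -0.2, -0.3]
opening: 0.999
grasp_force: 0.0
```

```bash
python3 s.py; python3 - <<'E'
from bench import ctrl
import cv2,numpy as np
from h import *
a=[ctrl.camera("side") for _ in range(6)]
c=a[-1]; cv2.imwrite("pics/s8.png",c["pixels"][:,:,::-1])
print(np.abs(a[-1]["pixels"].astype(int)-a[-2]["pixels"]).max())
for s in(0,.0035,.0075):
    f=proj(c,ring(.5369,-.092,.115+s,.03)); print(s,f.min(0).round(1),f.max(0).round(1),proj(c,[[.5369,-.092,.164+s]]))
E
```

```text
25.7667 [ 0.5376 -0.0923  0.2455] [-0.39  0.1   1.67 -0.    1.37  1.25] F [ 0.3 -0.2 -0.3] T [-0.04  0.03  0.01] open 0.999 0.0 tilt [ 0.0043 -0.0018 -1.    ] yaw y -93.6
110
0 [296.1 270.3] [342.2 304.8] [[321.2179002  259.10828932]]
0.0035 [296.2 268.4] [342.4 302.9] [[321.38291314 257.01592295]]
0.0075 [296.2 266.3] [342.7 300.7] [[321.57319167 254.60318833]]
```

View pics/s8.png

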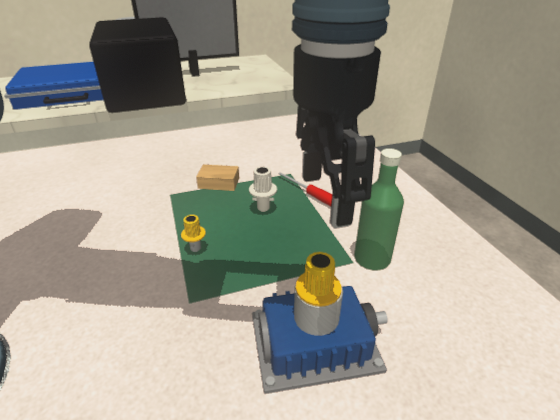

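The plug is home: its head top at (320,261) matches the seated prediction, and the bystanders haven't moved. Handing in.

```bash
python3 -c "
from bench import ctrl
print(ctrl.hand_in())"
```

```text
the job is handed in; nothing more can be done
None
```

The yellow filler plug is threaded in with its flange fully home on the gearbox neck and released; the job was handed in at about 26 s, and the last side view showed the bottle, pine block and screwdriver where they started.

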